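# Set a stepped shaft up in the cross-drilling jig

### The job

Set the stepped shaft up for cross-drilling: from the three V-blocks pick out the two that will carry it level and stand them between the keeps on the green jig base, the low bright one at the end with the two posts and the middle-height black one at the other end. Lay the shaft in both Vs, thick end at the posts and its square midway between the blocks, then set the brass bush plate fully down over the two posts. Leave the tall blue V-block, the spanner, the yellow sleeve, the centre punch and the pliers where they are.

Things in the scene. Friction and masses are not known exactly. Their poses are not given: they have to be found in the camera images.
- jig_base: Green jig plate fixed on the bench, 130 (x) by 226 (y) by 8 mm; origin under its centre. Seats at y = -65 and +65 mm, 8 mm up; dark keeps 5 mm high from x = +/-30 to +/-38 leave a 50 mm block 5 mm play each side; ends open, centre it. 20 mm posts at x = +/-50, y = -65: shoulder 58 mm above the bench, then a 10 mm pin tapering from 63 to a 3 mm tip at 70. Shaft axis: along y, 39.8 mm above the bench.
- low_vblock_center (a point): V-block, 50 mm wide (x), 40 long (y), 28 mm high, bright steel. 90 degree V along y in its top, mouth 32 mm wide, 16 mm deep, its point 12 mm above the underside. Grasp across the end faces, 40 mm apart along y (the jig's keeps stand beside the other two). Point given: its centre, half-way up. 0.32 kg. For the thick journal.
- middle_vblock_center (a point): V-block, 50 mm wide (x), 40 long (y), 36.5 mm high, blackened dark steel. 90 degree V along y in its top, mouth 32 mm wide, 16 mm deep, its point 20.5 mm above the underside. Grasp across the end faces, 40 mm apart along y (the jig's keeps stand beside the other two). Point given: its centre, half-way up. 0.42 kg. For the thin journal.
- tall_vblock_center (a point): V-block, 50 mm wide (x), 40 long (y), 56 mm high, painted blue. 90 degree V along y in its top, mouth 32 mm wide, 16 mm deep, its point 40 mm above the underside. Grasp across the end faces, 40 mm apart along y (the jig's keeps stand beside the other two). Point given: its centre, half-way up. 0.6 kg. Not wanted; leave it.
- shaft_center (a point): Steel shaft, 200 mm long, 0.45 kg, lying on its square. Along its y: thick journal, 28 mm diameter, y = -100 to -20 mm; square 32 x 32 x 40 mm long; thin journal, 16 mm diameter, y = +20 to +100. Point given: centre of the square, on the axis, near the balance point; grasp there, across the square's sides (along x). 16 mm above the bench at the start.
- bush_plate_center (a point): Brass bush plate, 128 (x) by 36 (y) by 12 mm thick, 0.2 kg, lying flat. Two 15 mm holes at x = +/-50 mm go over the posts' pins (2.5 mm play all round); a dark drill bush, 21 mm wide, stands 6 mm above its middle. Either way round will do. Point given: centre, half-way through the 12 mm; fully down on the shoulders it is 64 mm above the bench. Grasp across the 36 mm.
- spanner: Spanner, 172 mm long (y), 24 mm wide, 8 mm thick, lying on the bench; origin at the centre of its underside. Leave it.
- sleeve: Yellow tube, 34 mm diameter, 55 mm high, standing on end; origin at the centre of its underside. Leave it.
- centre_punch: Centre punch, 108 mm long (y), 9 mm thick, lying on the bench; origin at the centre of its underside. Leave it.
- pliers: Pliers with red handles, 182 mm long (y), 52 mm wide, 12 mm thick, lying on the bench; origin at the centre of its underside. Leave them.
Not all that is in view belongs to the job. What is shaped like the part that bears middle_vblock_center but pink or red is not meant.

How it is judged:
By the outcome, as a careful person would: the job done as asked, in the order asked, and still so for the second after the job is handed in, with the robot touching nothing.
It also fails if it takes over 112 s, if anything falls off the work surface, if the arm or the gripper's body presses on something with over 40 N, if the wrist force passes 120 N, or if a joint passes its speed limit or range.

### The arm

A 6-joint arm with a two-finger parallel gripper is mounted at the origin on a cart in front of the work surface, level with it; the furniture and walls round the work are solid. World frame = base frame: x ahead of the robot, y to its left, z up, the work surface at z = 0. Lengths are in m, angles in rad, forces in N, time in s.
With the tool pointing down it reaches from about 0.275 to 1 m from the base axis. Payload 8.4 kg.
Tool frame: the origin (TCP) lies on the centre line of the jaws, within the pads' length; the fingertips stand 17 mm ahead of it and the grasp point (between the pads) lies 2 mm behind it (bot.tcp_to_tips is the z of the fingertips in the tool frame, in m); z points along the fingers, y is the line along which they close (so a half turn about z gives the same grasp; the last joint's range is limited). The gripper opens to 85 mm and grips with 20 to 120 N. Pads are 22 mm wide; open, the fingers measure 114 mm over their backs; the gripper's body (76 mm by 85 mm) begins 54 mm behind the grasp point. The pads swing forward as they close: fully open they stand 13 mm farther back than shut.
Start: joints at [1.252, 0.353, 1.633, -0, 1.155, -0.002], TCP at [0.195, 0.594, 0.248] pointing down, gripper open.
Joint ranges: [-2.63, 2.63], [-0.92, 2.1], [0.06, 2.66], [-1.3, 4.44], [0, 2.69], [-3.02, 3.02]. Speed limits (rad/s): [2.22, 2.22, 2.79, 3.14, 3.14, 3.14].

### API

Orientations are given as a unit quaternion [x, y, z, w].
In Python, from workcell import bot, hand, kinematics, get_obs, vision, hand_in gives the robot as it stands. The module is installed in compiled form; this text tells all that it offers. Calls block until the motion is done:
- bot.reach(position, orientation): joint-space move of the TCP to a pose.
- bot.servo_line(position, ori=None, velocity=0.15): straight line of the TCP; ori=None keeps the orientation; velocity is the mean speed in m/s.
- bot.goto_joints(angles): joint-space move.
- hand.move_gripper(opening, strength=None): finger opening in m; strength is the grip in N (None keeps the last); returns when the fingers have stopped.
- bot.dwell(seconds).
- kinematics.solve_ik(position, orientation): joint angles nearest the present ones, or None.
- get_obs(): the state.
- vision.read_camera(name): name is "side" or "top" or "wrist"; returns a dict with "frame" (400x640x3 uint8, red, green, blue), "intrinsics" (3x3 intrinsics, pixels), "dist" ([k1, k2, p1, p2, k3] as OpenCV has them; the pictures are not rectified), "view" (4x4, takes a point from world to camera coordinates). Camera axes: x right, y down, z forward; pixel columns grow to the right and rows downward; lengths in m; the calibration is good to about 2 mm. A picture is of the moment at which its call begins. There is no depth.
A pose or a line that the arm cannot do raises bot.IKError and nothing moves.
- hand_in(): hands the job in; it is judged then, once.
The state is a dict: "time_s": time; "joint_pos": joint angles; "joint_vel": joint speeds; "joint_efforts": joint torques, N m; "position": TCP position; "orientation": TCP orientation; "wrist_force": force on the tool from outside, world axes, zero at the start; "ft_torque": the same for the moment, N m; "gripper_width": finger opening in m; "grip_force": force on a finger pad.
Only numpy, scipy, OpenCV 4.12 (cv2) and the standard library are available. Lean on these libraries where they do the work, as an engineer would, in place of code of your own. Each camera call takes 0.05 s, during which the arm holds its last target. There are 200 camera calls.

## Working session

There is one attempt and no reset: what is moved stays moved. The work goes in short steps, each a Python script; the robot and the scene stay as the last script left them, time stands still between calls to the robot, and variables do not carry over. Pictures are saved under pics/ and viewed, at most 14 in all, crops included, and the job is handed in when it is done.

```bash
mkdir -p pics; ls
python3 - <<'E'
from workcell import *
import cv2,numpy as np
o=get_obs();print(o["time_s"],o["position"],o["orientation"],o["wrist_force"])
for n in("top","side"):
    c=vision.read_camera(n);cv2.imwrite(f"pics/{n}0.png",cv2.cvtColor(c["frame"],cv2.COLOR_RGB2BGR))
    print(n,c["intrinsics"].tolist() if hasattr(c["intrinsics"],'tolist') else c["intrinsics"],np.round(c["dist"],4),np.round(c["view"],3).tolist())
E
```

```text
pics
0.0 [0.19456974 0.59344872 0.24751559] [ 1.57749825e-01  9.87478837e-01 -7.25446287e-04 -1.12457324e-04] [-0.10537085  0.03426473 -0.75945885]
top [[365.7208991967469, 0.0, 322.0833884226097], [0.0, 365.7208991967469, 203.06597152041806], [0.0, 0.0, 1.0]] [-0.0051  0.      0.      0.      0.    ] [[-0.015, -1.0, 0.006, 0.005], [-0.981, 0.014, -0.195, 0.557], [0.195, -0.009, -0.981, 0.972], [0.0, 0.0, 0.0, 1.0]]
side [[377.45733716431255, 0.0, 321.00990763280754], [0.0, 377.45733716431255, 197.1671431501488], [0.0, 0.0, 1.0]] [0.0135 0.     0.     0.     0.    ] [[-0.989, -0.15, -0.004, 0.563], [-0.079, 0.547, -0.833, 0.065], [0.127, -0.824, -0.553, 1.112], [0.0, 0.0, 0.0, 1.0]]
```

View pics/top0.png

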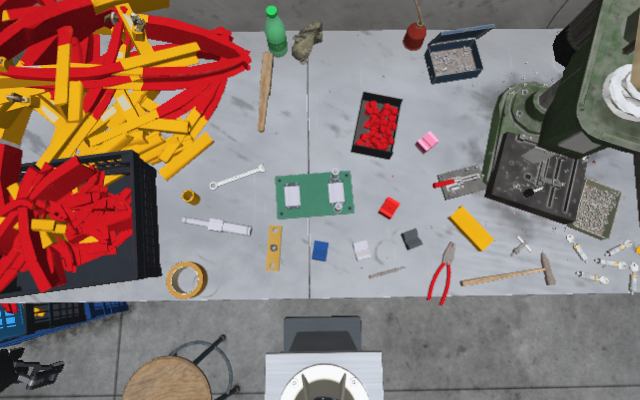

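View pics/side0.png

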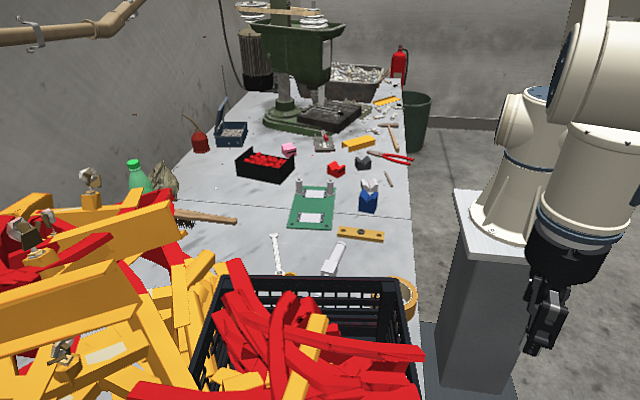

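Candidates (top view pixels):
- **Middle block:** black (412,239). Look-alikes are red (389,208) and pink (427,142).
- **Low block:** bright (361,250). The light squares on the jig at (292,196) and (336,192) are seats.
- **Tall block:** blue (320,251), to be left.
- **Shaft:** (217,226). The spanner (237,178) and punch (386,272) are not it.
- **Bush plate:** brass (274,248). The yellow block (471,228) is not it.

I choose black, bright, the shaft and the brass plate, and check them in a close crop.

Run:
```python
import cv2
im=cv2.imread("pics/top0.png")[160:290,170:440]
cv2.imwrite("pics/top0c.png",cv2.resize(im,None,fx=2.95,fy=2.95,interpolation=cv2.INTER_CUBIC))
```

```text
(no output)
```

View pics/top0c.png

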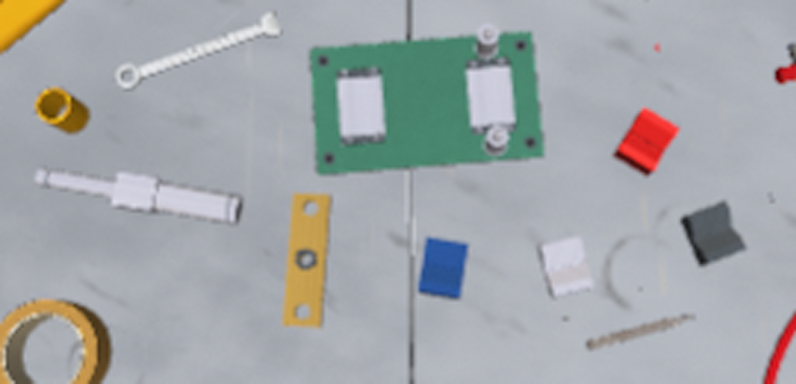

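The crop confirms it: black block at crop (713,233), bright block (567,267), shaft (140,190) with its thick end to the right, and plate (307,260). The jig posts are at (487,38) and (497,137), also at the right-hand end.

Next I'll write the helpers and take a closer look with the wrist camera.

```bash
cat > h.py <<'E'
from workcell import bot,hand,kinematics,get_obs,vision,hand_in
import numpy as np,cv2,json
from scipy.spatial.transform import Rotation as R
def quat(yaw):  # tool down, closing line (tool y) at angle yaw in world
    s,c=np.sin(yaw),np.cos(yaw)
    return R.from_matrix(np.array([[-(-s),c,0],[-c,s,0],[0,0,-1]]) if 0 else np.array([[-s,c,0],[c,s,0],[0,0,-1]])).as_quat()
def snap(cam,name):
    c=vision.read_camera(cam); cv2.imwrite(f"pics/{name}.png",cv2.cvtColor(c["frame"],cv2.COLOR_RGB2BGR))
    json.dump({k:np.asarray(c[k]).tolist() for k in("intrinsics","dist","view")},open(f"pics/{name}.json","w"))
def load(name):
    d=json.load(open(f"pics/{name}.json"));return [np.array(d[k]) for k in("intrinsics","dist","view")]
def p2w(name,px,z):
    K,D,T=load(name);px=np.atleast_2d(np.array(px,float))
    n=cv2.undistortPoints(px[:,None],K,D)[:,0]
    Rw,t=T[:3,:3],T[:3,3];C=-Rw.T@t
    d=np.c_[n,np.ones(len(n))]@Rw
    return (C+d*((np.asarray(z)-C[2])/d[:,2])[:,None])
def w2p(name,P):
    K,D,T=load(name)
    return cv2.projectPoints(np.atleast_2d(np.array(P,float)),cv2.Rodrigues(T[:3,:3])[0],T[:3,3],K,D)[0][:,0]
E
python3 - <<'E'
from h import *
import shutil
snap("top","top1")
cr=lambda x,y:(x/2.95+170,y/2.95+160)
names=dict(jig=[(310,47),(535,33),(543,156),(318,173)],low=[(567,267)],mid=[(713,233)],tall=[(443,267)],shaft=[(40,177),(135,192),(238,210)],plate=[(310,207),(306,260),(302,312)])
hz=dict(jig=.008,low=.028,mid=.036,tall=.056,shaft=.025,plate=.012)
for k,v in names.items(): print(k,np.round(p2w("top1",[cr(*p) for p in v],hz[k]),3)[:,:2].tolist())
q=quat(0)
for p in ([.40,0,.45],[.4,-.1,.45]): print(kinematics.solve_ik(p,q))
bot.reach([.40,.03,.45],quat(0)); o=get_obs();print(o["time_s"],o["position"],o["joint_pos"])
snap("wrist","w1");print([np.round(a,3).tolist() for a in load("w1")])
E
```

```text
jig [[0.651, 0.135], [0.663, -0.093], [0.536, -0.097], [0.522, 0.126]]
low [[0.425, -0.115]]
mid [[0.455, -0.254]]
tall [[0.425, 0.004]]
shaft [[0.52, 0.393], [0.504, 0.3], [0.485, 0.2]]
plate [[0.488, 0.133], [0.437, 0.136], [0.387, 0.139]]
[-3.75000879e-03 -1.61668966e-01  1.77403608e+00 -4.44089210e-16
  1.52922554e+00 -3.75000879e-03]
[-2.48616706e-01 -1.39196802e-01  1.75545821e+00 -4.44089210e-16
  1.52533124e+00 -2.48616706e-01]
2.4083 [0.40010948 0.03048677 0.44972855] [ 7.21410682e-02 -1.58977662e-01  1.77239396e+00  2.09519706e-04
  1.52865884e+00  7.11222857e-02]
[[[277.939, 0.0, 318.046], [0.0, 277.939, 198.312], [0.0, 0.0, 1.0]], [-0.046, 0.0, 0.0, 0.0, 0.0], [[1.0, 0.002, -0.0, -0.4], [0.002, -0.954, 0.3, -0.072], [0.0, -0.3, -0.954, 0.58], [0.0, 0.0, 0.0, 1.0]]]
```

View pics/w1.png

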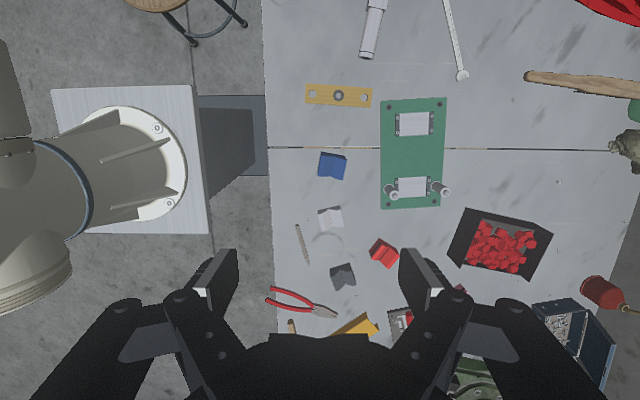

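The wrist view shows the plate (338,96), shaft (372,25), bright block (330,217), black block (342,277), blue block (332,165) and jig (413,155). I'll take two closer wrist views to measure from.

Run:
```python
from h import *
bot.reach([.47,.22,.2],quat(0)); bot.dwell(.2);snap("wrist","wa")
bot.reach([.50,-.04,.2],quat(0)); bot.dwell(.2);snap("wrist","wb")
print(get_obs()["time_s"])
for n,(x,y,w,h) in dict(wa=(120,0,400,250),wb=(170,0,400,280)).items():
    im=cv2.imread(f"pics/{n}.png")[y:y+h,x:x+w]
    cv2.imwrite(f"pics/{n}c.png",cv2.resize(im,None,fx=2,fy=2,interpolation=cv2.INTER_CUBIC))
```

```text
5.2083
```

View pics/wac.png

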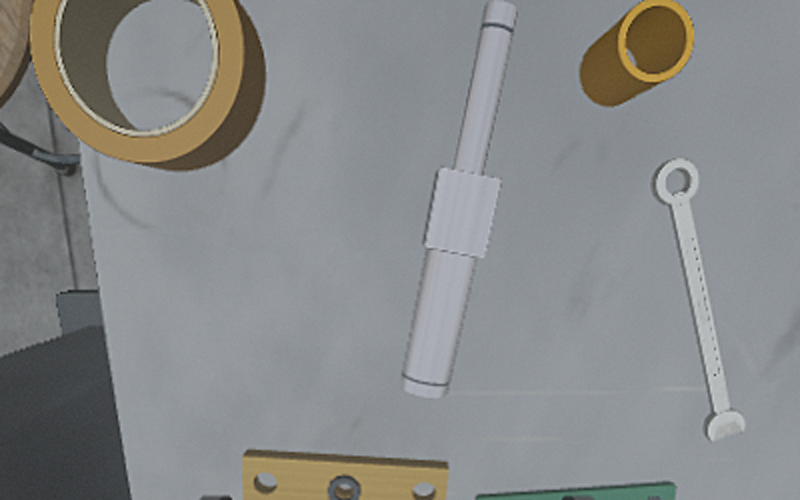

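View pics/wbc.png

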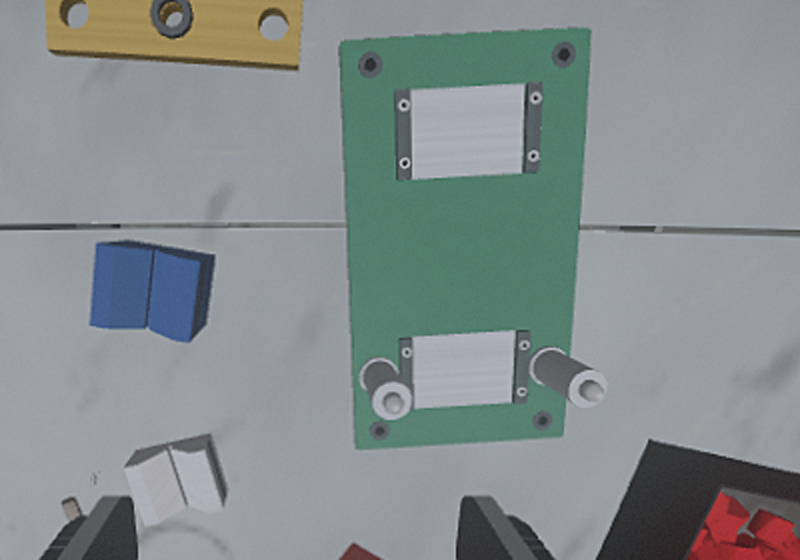

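Close views:
- **`wac`:** the shaft's square has corners at (440,168), (501,178), (485,257) and (424,248), with the thick end at the bottom. The plate holes are at (265,482) and (424,490).
- **`wbc`:** the jig corners are (341,41), (590,28), (563,437) and (356,448), and the pin tips are (392,404) and (593,392). The bright block is at the lower left, its near edge partly behind a finger, so I'll look again from above it and the black block.

```bash
cat >> h.py <<'E'
def up(pts,off,f=2): return (np.array(pts,float)+.5)/f-.5+np.array(off)
def rigid(model,obs):  # 2D rigid fit -> origin, yaw, residuals
    m,o=np.array(model,float),np.array(obs,float)[:,:2];mc,oc=m.mean(0),o.mean(0)
    a,b=m-mc,o-oc;th=np.arctan2((a[:,0]*b[:,1]-a[:,1]*b[:,0]).sum(),(a*b).sum())
    Q=np.array([[np.cos(th),-np.sin(th)],[np.sin(th),np.cos(th)]]);t=oc-Q@mc
    return t,th,np.linalg.norm(m@Q.T+t-o,axis=1)
E
python3 - <<'E'
from h import *
pr=lambda n,r:print(n,np.round(r[0],4),round(np.degrees(r[1]),2),np.round(r[2]*1e3,1))
B=lambda p:up(p,(170,0)); A=lambda p:up(p,(120,0))
# image right=+x, image down=-y
pr("jig",rigid([(-.065,.113),(.065,.113),(.065,-.113),(-.065,-.113)],p2w("wb",B([(341,41),(590,28),(563,437),(356,448)]),.008)))
pr("pins",rigid([(-.05,-.065),(.05,-.065)],p2w("wb",B([(392,404),(593,392)]),.070)))
pr("screws",rigid([(-.05,.1),(.05,.1),(.05,-.1),(-.05,-.1)],p2w("wb",B([(370,65),(564,55),(542,421),(379,431)]),.008)))
cr=lambda p:(np.array(p)/2.95+(170,160))
pr("jigtop",rigid([(.065,.113),(.065,-.113),(-.065,-.113),(-.065,.113)],p2w("top1",cr([(310,47),(535,33),(543,156),(318,173)]),.008)))
pr("pinstop",rigid([(.05,-.065),(-.05,-.065)],p2w("top1",cr([(488,34),(497,133)]),.068)))
pr("shaft",rigid([(-.016,.02),(.016,.02),(.016,-.02),(-.016,-.02)],p2w("wa",A([(440,168),(501,178),(485,257),(424,248)]),.032)))
print("shaft ends",p2w("wa",A([(502,3),(426,390)]),[.022,.028]))
pr("plateA",rigid([(-.05,0),(.05,0)],p2w("wa",A([(265,482),(424,490)]),.012)))
pr("plateB",rigid([(-.05,0),(.05,0)],p2w("wb",B([(76,13),(274,24)]),.012)))
bot.reach([.44,-.13,.2],quat(0)); bot.dwell(.2);snap("wrist","wc")
print(get_obs()["time_s"])
im=cv2.imread("pics/wc.png")[20:270,150:550]
cv2.imwrite("pics/wcc.png",cv2.resize(im,None,fx=2,fy=2,interpolation=cv2.INTER_CUBIC))
E
```

```text
jig [0.5933 0.0189] 3.82 [2.  2.2 1.2 2.4]
pins [0.591 0.021] 3.69 [1. 1.]
screws [0.5938 0.0183] 3.78 [0.1 0.1 0.  0.1]
jigtop [0.593  0.0174] 3.15 [1.  2.  2.4 1.2]
pinstop [0.5924 0.0191] 3.72 [1.6 1.6]
shaft [0.5043 0.2998] -9.4 [1.1 0.4 0.9 0.2]
shaft ends [[0.52159005 0.39749832 0.022     ]
 [0.48742889 0.20555546 0.028     ]]
plateA [0.4385 0.1382] -3.18 [0.3 0.3]
plateB [0.4393 0.1352] -3.51 [0.6 0.6]
5.9667
```

View pics/wcc.png

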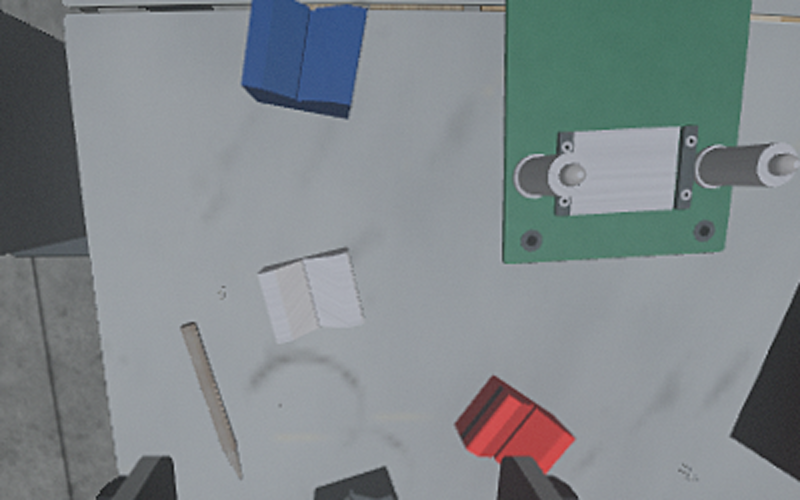

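`wcc` shows the bright block with top-face corners near (261,278), (349,256), (365,322) and (277,342). I'll fit its pose and grasp it.

```bash
cat >> h.py <<'E'
J0=np.array([.5934,.0185]);JY=np.radians(3.75)
def jig(x,y): return J0+np.array([[np.cos(JY),-np.sin(JY)],[np.sin(JY),np.cos(JY)]])@np.array([x,y])
def st(s=""):
    o=get_obs();print(s,"t%.1f"%o["time_s"],"p",np.round(o["position"],4),"F",np.round(o["wrist_force"],1),"w %.4f g %.1f"%(o["gripper_width"],o["grip_force"]));return o
def pick(xy,yaw,z,pre,strength,lift=.16):
    hand.move_gripper(pre,strength);bot.reach([*xy,z+.08],quat(yaw));bot.servo_line([*xy,z],velocity=.12);o=st("down")
    hand.move_gripper(0.0,strength);st("grip")
    bot.servo_line([*xy,lift],velocity=.2);return st("lift")
def lower(xy,z,thr=4,step=.0005,maxdrop=.004):
    """line down to z, then small steps until the bench pushes back"""
    bot.servo_line([*xy,z],velocity=.08);bot.dwell(.15);f0=get_obs()["wrist_force"][2]
    d=0
    while d<maxdrop:
        d+=step;bot.servo_line([*xy,z-d],velocity=.02);f=get_obs()["wrist_force"][2]
        if abs(f-f0)>thr:break
    print("lower drop %.4f"%d);st("low")
E
python3 - <<'E'
from h import *
C=lambda p:up(p,(150,20))
m=[(-.025,.02),(.025,.02),(.025,-.02),(-.025,-.02)]
for far in ([(262,280),(350,257)],[(259,272),(347,249)]):
    r=rigid(m,p2w("wc",C(far+[(365,322),(277,342)]),.028));print(np.round(r[0],4),np.degrees(r[1]),np.round(r[2]*1e3,1))
print("ridge",p2w("wc",C([(304,262),(318,328)]),.012),bot.tcp_to_tips)
E
```

```text
[ 0.4281 -0.1153] 13.439247312214 [2.7 1.6 2.  2.1]
[ 0.4273 -0.1132] 13.701185998911454 [0.9 0.8 0.4 0.1]
ridge [[ 0.42238225 -0.09651297  0.012     ]
 [ 0.42993254 -0.13468596  0.012     ]] 0.017
```

Run:
```python
from h import *
o=pick([.4268,-.1140],np.radians(103),.021,.07,60)
if o["gripper_width"]>.035:
    yaw=np.pi/2+JY;xy=jig(0,-.065)
    bot.reach([*xy,.15],quat(yaw));lower(xy,.021+.008+.0015)
    snap("wrist","p1");hand.move_gripper(.06);st("open");bot.servo_line([*xy,.14],velocity=.2);st()
    bot.reach([.455,-.18,.2],quat(0));bot.dwell(.2);snap("wrist","wd");st()
    im=cv2.imread("pics/wd.png")[0:280,150:550]
    cv2.imwrite("pics/wdc.png",cv2.resize(im,None,fx=2,fy=2,interpolation=cv2.INTER_CUBIC))
```

```text
down t8.7 p [ 0.4271 -0.1141  0.0213] F [ 0.2 -0.5  1.1] w 0.0702 g 0.0
grip t9.1 p [ 0.4273 -0.1141  0.0219] F [-1.   0.5  9.7] w 0.0384 g 59.6
lift t9.9 p [ 0.4261 -0.1138  0.1592] F [-0.9  0.1 -3.3] w 0.0384 g 60.7
lower drop 0.0010
low t12.9 p [ 0.5977 -0.0463  0.03  ] F [-2.5  1.   5.8] w 0.0382 g 61.5
open t13.3 p [ 0.5978 -0.0464  0.0295] F [ 0.1 -0.2  0.4] w 0.0599 g 0.0
 t14.0 p [ 0.5971 -0.0463  0.1393] F [-0.8 -0.2 -0.5] w 0.0600 g 0.0
 t15.5 p [ 0.4552 -0.1797  0.1997] F [-0.8 -1.  -0.3] w 0.0604 g 0.0
```

View pics/wdc.png

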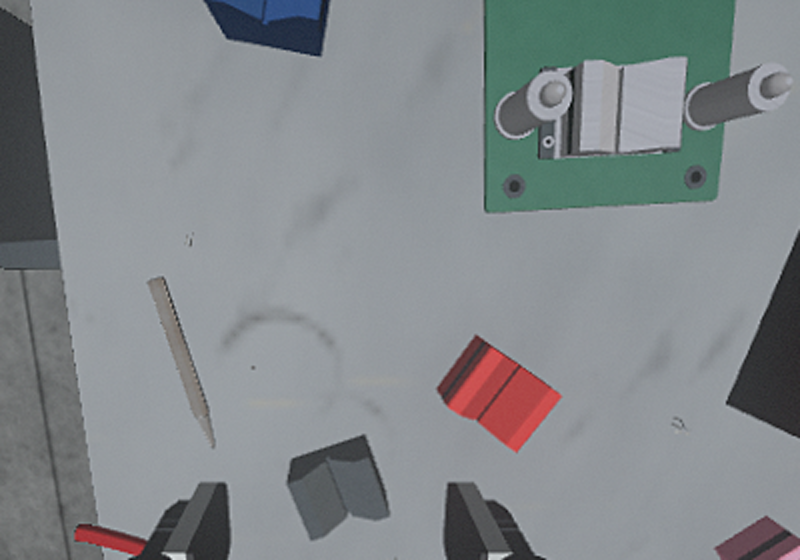

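`wdc` shows the bright block seated between the posts. The black block's top face has corners near (288,482), (372,458), (389,517) and (313,541), with its far end face darker above.

Run:
```python
from h import *
D=lambda p:up(p,(150,0))
m=[(-.025,.02),(.025,.02),(.025,-.02),(-.025,-.02)]
r=rigid(m,p2w("wd",D([(288,482),(372,458),(389,517),(313,541)]),.0365));print(np.round(r[0],4),np.degrees(r[1]),np.round(r[2]*1e3,1))
b=p2w("wd",D([(289,458),(366,434)]),.0);print("far bottom edge",b, np.degrees(np.arctan2(*(b[1]-b[0])[1::-1])))
print("ridge",p2w("wd",D([(330,459),(348,510)]),.0205))
r=rigid(m,p2w("wd",D([(582,62),(687,57),(681,150),(574,155)]),.036));print("low",np.round(r[0],4),np.degrees(r[1]),np.round(r[2]*1e3,1))
r=p2w("wd",D([(619,68),(617,152)]),.020);print("lowridge",r,"want",jig(0,-.065))
```

```text
[ 0.4575 -0.2573] 18.369528723075693 [0.4 0.4 1.6 1.3]
far bottom edge [[ 0.42510245 -0.24686507  0.        ]
 [ 0.47364352 -0.23045691  0.        ]] 18.6766097501748
ridge [[ 0.45136414 -0.23845274  0.0205    ]
 [ 0.46234611 -0.27247103  0.0205    ]]
low [ 0.596  -0.0491] 3.5643179402791927 [0.3 1.1 1.5 2.1]
lowridge [[ 0.59515387 -0.02843734  0.02      ]
 [ 0.59912261 -0.06767999  0.02      ]] want [ 0.5976512  -0.04636083]
```

Run:
```python
from h import *
o=pick([.4572,-.2564],np.radians(108.4),.023,.065,70)
if o["gripper_width"]>.035:
    yaw=np.pi/2+JY;xy=jig(0,.065)
    bot.reach([*xy,.15],quat(yaw));lower(xy,.023+.008+.0015)
    hand.move_gripper(.06);st("open");bot.servo_line([*xy,.14],velocity=.2)
    bot.reach([.56,.0,.2],quat(0));bot.dwell(.2);snap("wrist","we");st()
    im=cv2.imread("pics/we.png")[0:280,130:530]
    cv2.imwrite("pics/wec.png",cv2.resize(im,None,fx=2,fy=2,interpolation=cv2.INTER_CUBIC))
```

```text
down t18.3 p [ 0.4575 -0.2566  0.0234] F [ 0.8 -0.1  0.9] w 0.0650 g 0.0
grip t18.7 p [ 0.4578 -0.2567  0.0241] F [-1.4  0.9  6.9] w 0.0388 g 70.8
lift t19.5 p [ 0.4564 -0.2559  0.1591] F [-0.3 -0.4 -4.7] w 0.0385 g 70.8
lower drop 0.0010
low t23.1 p [0.5893 0.0834 0.0321] F [-3.4  0.7  5.8] w 0.0385 g 71.7
open t23.5 p [0.5893 0.0834 0.0315] F [ 0.7 -0.1 -0.2] w 0.0603 g 0.0
 t25.8 p [5.600e-01 2.000e-04 1.998e-01] F [-0.7  0.9 -1. ] w 0.0601 g 0.0
```

View pics/wec.png

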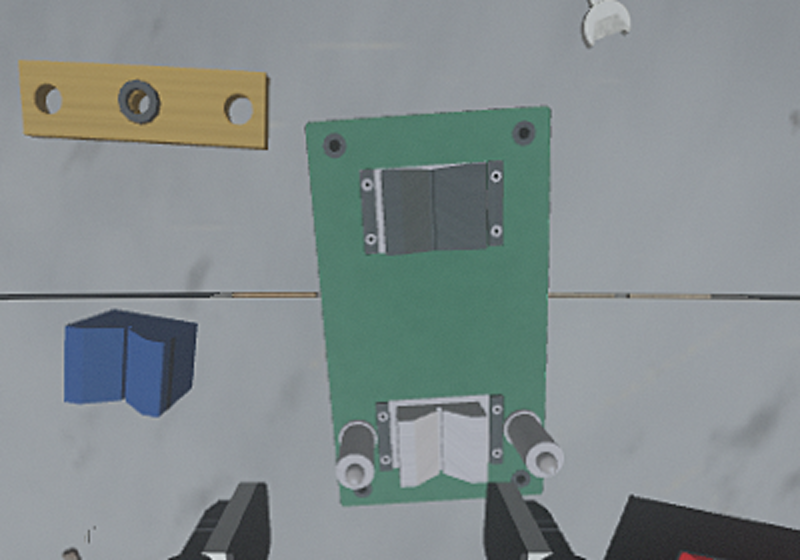

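`wec` shows the black block between the far keeps (436,208) and the bright one between the posts (441,440). Both sit slightly right of centre. The plate holes are at (47,98) and (238,110). I'll check these numerically.

Run:
```python
from h import *
E_=lambda p:up(p,(130,0))
W=lambda p,z:p2w("we",E_(p),z)
r=rigid([(-.05,.1),(.05,.1),(.05,-.1),(-.05,-.1)],W([(335,146),(524,133),(520,478),(363,490)],.008));print("jig",np.round(r[0],4),np.degrees(r[1]),np.round(r[2]*1e3,1))
r2=rigid([(-.05,.1),(.05,.1)],W([(335,146),(524,133)],.008));print("jig2",np.round(r2[0],4),np.degrees(r2[1]))
inv=lambda p:(np.array(p)[:,:2]-r[0])@np.array([[np.cos(r[1]),-np.sin(r[1])],[np.sin(r[1]),np.cos(r[1])]])
print("mid corners in jig",np.round(inv(W([(382,170),(488,163),(491,246),(380,253)],.0445))*1e3,1).tolist())
print("mid ridge",np.round(inv(W([(435,168),(435,249)],.0285))*1e3,1).tolist())
print("low ridge",np.round(inv(W([(440,408),(442,473)],.020))*1e3,1).tolist())
print("seat mid edges",np.round(inv(W([(376,170),(379,251)],.008))*1e3,1).tolist())
r=rigid([(-.05,0),(.05,0)],W([(47,98),(239,110)],.012));print("plate",np.round(r[0],4),np.degrees(r[1]),r[2])
r=rigid([(-.064,.018),(.064,.018),(.064,-.018),(-.064,-.018)],W([(20,60),(268,72),(267,148),(26,135)],.012));print("plate",np.round(r[0],4),np.degrees(r[1]),r[2])
```

```text
jig [0.5941 0.0185] 3.915228658604322 [0.4 0.  1.1 0.8]
jig2 [0.5944 0.0184] 3.976186596043995
mid corners in jig [[-26.2, 83.2], [23.8, 83.1], [24.7, 44.9], [-29.6, 45.1]]
mid ridge [[0.4, 83.8], [-1.1, 44.4]]
low ridge [[-0.6, -45.3], [-0.8, -86.6]]
seat mid edges [[-28.9, 86.5], [-30.0, 44.4]]
plate [0.4389 0.1357] -4.366021421939899 [0.00019804 0.00019804]
plate [0.4398 0.1357] -3.7613638627040227 [4.95284708e-05 1.00341797e-04 1.08564590e-04 3.78266253e-05]
```

Run:
```python
from h import *
o=pick([.5044,.3001],np.radians(-9.8),.022,.065,70)
if o["gripper_width"]>.027:
    xy=jig(0,0)
    bot.reach([*xy,.15],quat(JY));lower(xy,.022+.0238+.002,thr=4)
    hand.move_gripper(.06);st("open");bot.servo_line([*xy,.16],velocity=.15)
    bot.reach([.56,.0,.2],quat(0));bot.dwell(.2);snap("wrist","wf");st()
    im=cv2.imread("pics/wf.png")[0:280,130:530]
    cv2.imwrite("pics/wfc.png",cv2.resize(im,None,fx=2,fy=2,interpolation=cv2.INTER_CUBIC))
```

```text
down t28.0 p [0.5049 0.3002 0.0225] F [-0.1  0.2  0.7] w 0.0650 g 0.0
grip t28.4 p [0.5049 0.3004 0.023 ] F [-0.6 -0.5  5.5] w 0.0310 g 70.4
lift t29.2 p [0.5035 0.2996 0.1587] F [-0.3 -0.5 -4.1] w 0.0310 g 69.6
lower drop 0.0005
low t32.2 p [0.5935 0.0184 0.0477] F [-3.4 -0.4  3. ] w 0.0306 g 70.4
open t32.6 p [0.5938 0.0185 0.0474] F [-0.1  1.3 -0.2] w 0.0600 g 0.0
 t34.1 p [5.599e-01 3.000e-04 1.988e-01] F [ 0.3  0.  -0.2] w 0.0599 g 0.0
```

View pics/wfc.png

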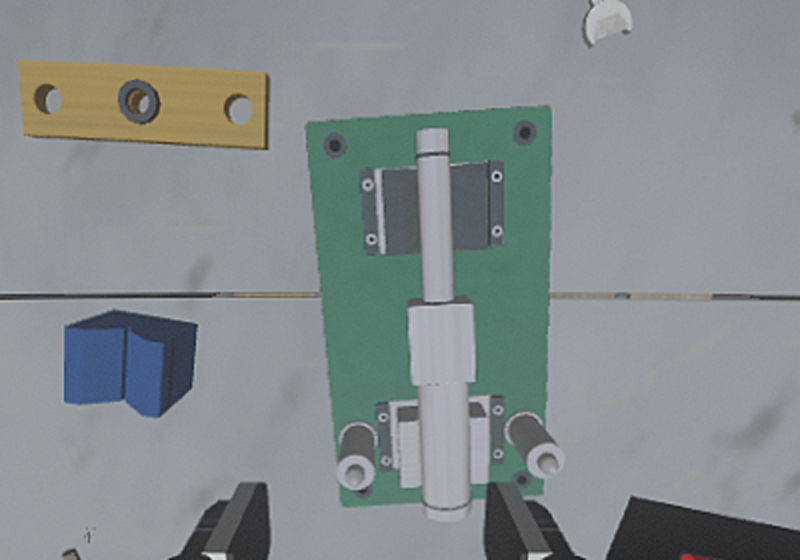

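`wfc` shows the shaft in both Vs, thick end between the posts. The square's top has corners at (409,308), (474,302), (474,383) and (412,385). I'll measure where it sits lengthwise.

Run:
```python
from h import *
c,s=np.cos(JY),np.sin(JY);inv=lambda p:(np.array(p)[:,:2]-J0)@np.array([[c,-s],[s,c]])
W=lambda p,z:np.round(inv(p2w("wf",up(p,(130,0)),z))*1e3,1).tolist()
print("square",W([(409,308),(474,302),(474,383),(412,385)],.0558))
print("thin end tops",W([(417,130),(447,128)],[.0398]*2), "thick near end",W([(426,507),(470,503)],.0398))
print("thin shoulder",W([(422,303),(454,301)],.0398))
print("pins",W([(354,476),(549,464)],.07))
```

```text
square [[-17.0, 19.0], [14.3, 19.9], [13.8, -20.6], [-17.3, -19.6]]
thin end tops [[-8.4, 100.1], [5.7, 100.1]] thick near end [[-11.8, -97.4], [13.4, -96.5]]
thin shoulder [[-9.5, 18.7], [6.8, 18.7]]
pins [[-49.1, -61.0], [48.5, -60.8]]
```

The square is centred to within about 1.5 mm and the shaft is level. The pin measurement disagrees with the jig fit by up to 4 mm, so I'll check it with the model projected onto zoomed post crops.

Run:
```python
from h import *
rows=[]
for n in("wb","wc","wf"):
    im=cv2.imread(f"pics/{n}.png");t=[]
    for sx in(-.05,.05):
        P=[[*jig(sx,-.065),z] for z in(.008,.058,.07)]
        q=w2p(n,P);o=np.round(q[1:].mean(0)).astype(int)-[24,20]
        c=cv2.resize(im[max(o[1],0):o[1]+40,o[0]:o[0]+48],None,fx=5,fy=5,interpolation=cv2.INTER_CUBIC)
        a=np.linspace(0,2*np.pi,60)
        ctr=jig(sx,-.065)
        for r,z,col in((.01,.058,(0,0,255)),(.0015,.07,(255,0,0)),(.005,.063,(0,200,0))):
            pts=(w2p(n,[[ctr[0]+r*np.cos(b),ctr[1]+r*np.sin(b),z] for b in a])-o+.5)*5
            cv2.polylines(c,[np.round(pts).astype(int)],True,col,1)
        t.append(c)
    rows.append(np.hstack(t))
m=np.hstack(rows[:1]+rows[2:]) if 0 else np.vstack([r for r in rows]);cv2.imwrite("pics/posts.png",m);print(m.shape)
```

```text
(600, 480, 3)
```

View pics/posts.png

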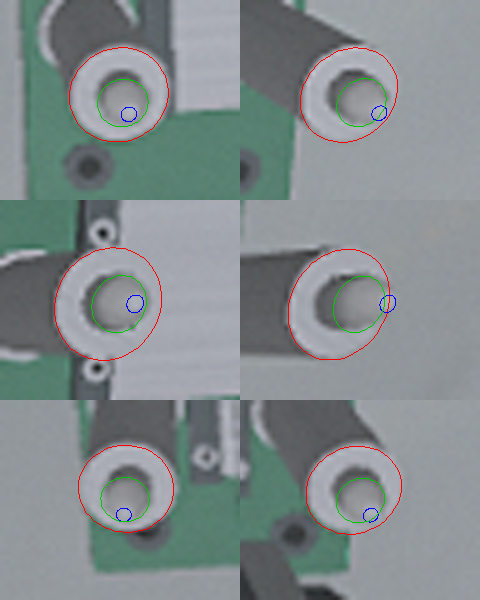

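The projected shoulder (red), pin (green) and tip (blue) rings lie on the posts in all three views, so the jig pose is good. Now the plate.

Run:
```python
from h import *
g=.020
o=pick([.4393,.1358],np.radians(90-3.7),g,.065,60,lift=.14)
if o["gripper_width"]>.03:
    xy=jig(0,-.065);yaw=np.pi/2+JY
    bot.reach([*xy,.14],quat(yaw));z=g+.058+.015
    bot.servo_line([*xy,z],velocity=.1);bot.dwell(.2);f0=np.array(get_obs()["wrist_force"]);st("above")
    while z>g+.058-.002:
        z-=.001;bot.servo_line([*xy,z],velocity=.03);o=get_obs();f=o["wrist_force"]-f0
        print(round(z-g-.058,4),round(o["position"][2]-g-.058,4),np.round(f,1))
        if abs(f[2])>8:break
    st("end");snap("wrist","wg");snap("top","tg");snap("side","sg")
```

```text
down t36.2 p [0.4398 0.1358 0.0203] F [-0.4 -0.2  0.3] w 0.0647 g 0.0
grip t36.6 p [0.4399 0.136  0.021 ] F [-0.7 -0.8  9.6] w 0.0342 g 58.9
lift t37.4 p [0.4387 0.1356 0.1394] F [-1.2 -0.9 -2.3] w 0.0342 g 60.0
above t39.2 p [ 0.5982 -0.0464  0.0938] F [ 0.3  0.2 -2.6] w 0.0338 g 60.0
0.014 0.0141 [-0.7  0.   0.5]
0.013 0.0129 [-1.  -0.2  0.1]
0.012 0.0119 [-0.3 -0.4  0.1]
0.011 0.0109 [-1.1 -1.   0.4]
0.01 0.0099 [ 0.1 -0.1  0.8]
0.009 0.0089 [-0.3 -0.3  0.1]
0.008 0.0079 [-0.6 -0.6  0.2]
0.007 0.0069 [-0.4  0.6  0.8]
0.006 0.0059 [ 0.4 -0.6 -0.4]
0.005 0.005 [-0.4 -0.1  0.5]
0.004 0.004 [0.7 0.  0.2]
0.003 0.003 [0.8 1.2 0.6]
0.002 0.002 [1.6 0.9 0.6]
0.001 0.0011 [2.3 0.5 1. ]
-0.0 0.001 [-2.4 -0.1 12.4]
end t42.9 p [ 0.598  -0.0463  0.079 ] F [-2.1  0.1  9.8] w 0.0341 g 61.2
```

The plate went straight down and met the shoulders at the expected height. I'll release, back off and check.

Run:
```python
from h import *
hand.move_gripper(.06);st("open");xy=jig(0,-.065)
bot.servo_line([*xy,.17],velocity=.15)
bot.reach([.56,.0,.22],quat(0));bot.dwell(.2);snap("wrist","wh");st()
im=cv2.imread("pics/wh.png")[0:280,130:530]
cv2.imwrite("pics/whc.png",cv2.resize(im,None,fx=2,fy=2,interpolation=cv2.INTER_CUBIC))
snap("side","sh");im=cv2.imread("pics/sh.png")[150:270,250:410]
cv2.imwrite("pics/shc.png",cv2.resize(im,None,fx=5,fy=5,interpolation=cv2.INTER_CUBIC)[:600])
```

```text
open t43.4 p [ 0.5974 -0.0464  0.0778] F [-1.  -0.2 -0.1] w 0.0602 g 0.0
 t46.0 p [ 5.600e-01 -1.000e-04  2.199e-01] F [-0.6 -0.3  0.3] w 0.0601 g 0.0
```

View pics/whc.png

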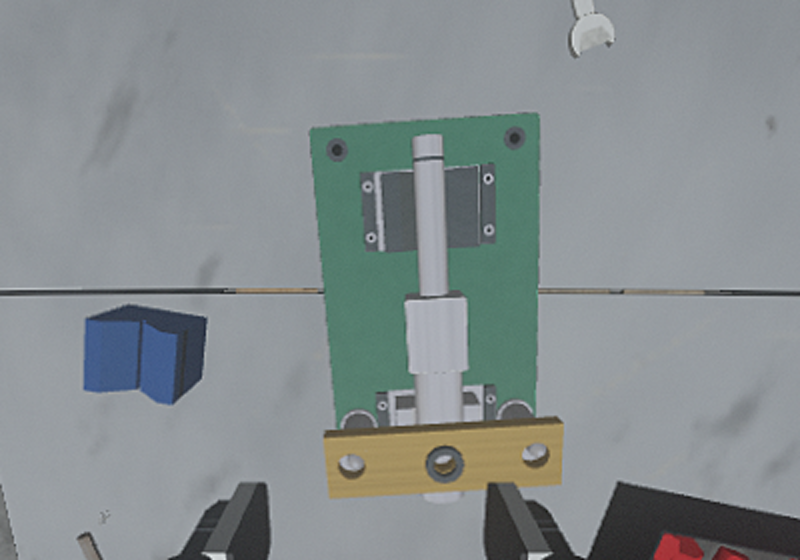

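View pics/shc.png

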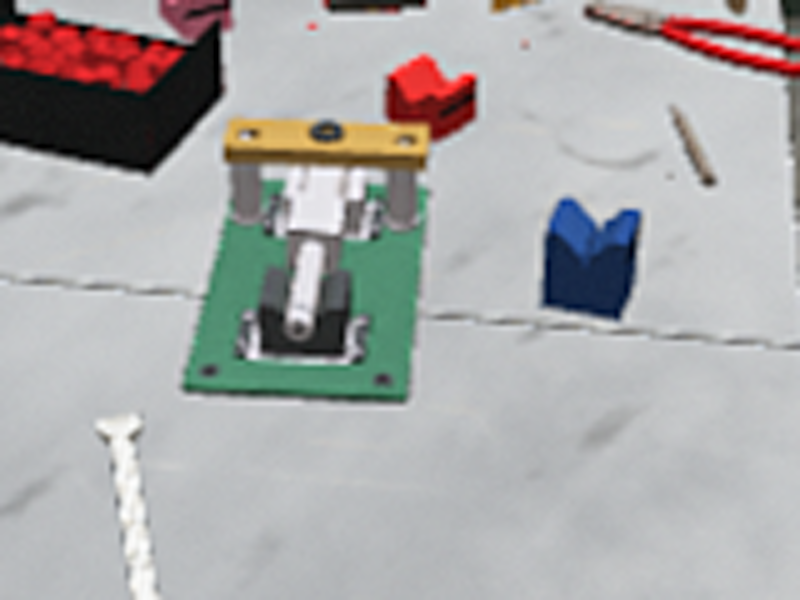

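`whc` shows pins in both holes at (352,463) and (536,454). The square (437,335) is unmoved, and the side view shows the plate level on the posts. I'll do one numeric check of height and then hand in.

Run:
```python
from h import *
c,s=np.cos(JY),np.sin(JY);inv=lambda p:(np.array(p)[:,:2]-J0)@np.array([[c,-s],[s,c]])
W=lambda p,z:inv(p2w("wh",up(p,(130,0)),z))*1e3
P=W([(326,437),(562,424),(562,484),(329,498)],.070);print("plate",np.round(P,1).tolist(),"len",np.linalg.norm(P[1]-P[0]),np.linalg.norm(P[2]-P[3]))
print("square",np.round(W([(407,303),(466,297),(466,373),(409,375)],.0558),1).tolist())
ok=abs(np.linalg.norm(P[1]-P[0])-128)<3 and abs(P[:,1].mean()+65)<4
print(ok)
if ok: print(hand_in(),get_obs()["time_s"])
```

```text
plate [[-63.5, -47.8], [61.5, -48.6], [62.9, -83.8], [-65.2, -83.8]] len 125.07146790598811 128.122067658153
square [[-16.6, 18.1], [14.0, 19.3], [13.3, -21.4], [-17.4, -20.5]]
True
the job is handed in; nothing more can be done
the job is handed in; nothing more can be done
```

The job is handed in after about 46 s on the robot clock: both V-blocks are seated between the keeps, the shaft lies level with its thick end at the posts and its square within about 2 mm of midway, and the bush plate is down on the post shoulders (result of the judging not shown).

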